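# Rock the detector cell into its sprung bay and lock it

## Robot

A 6-joint arm with a two-finger parallel gripper is mounted at the origin on the work surface. World frame = base frame: x ahead of the robot, y to its left, z up, the work surface at z = 0. Lengths are in m, angles in rad, forces in N, time in s.
With the tool pointing down it reaches from about 0.35 to 0.875 m from the base axis. Payload 15.5 kg.
Tool frame: the origin (TCP) lies between the finger pads; the fingertips stand 19 mm ahead of it and the grasp point (between the pads) is the TCP; z points along the fingers, y is the line along which they close (so a half turn about z gives the same grasp; the last joint's range is limited). The gripper opens to 85 mm and grips with 20 to 120 N. Pads are 22 mm wide; open, the fingers measure 114 mm over their backs; the gripper's body (76 mm by 85 mm) begins 54 mm behind the grasp point. The pads swing forward as they close: fully open they stand 13 mm farther back than shut.
Start: joints at [1.246, 0.494, 1.345, -0, 1.302, -0.096], TCP at [0.142, 0.609, 0.25] pointing down, gripper open.
Joint ranges: [-2.91, 2.91], [-0.82, 2.16], [0.22, 2.67], [-1.22, 4.37], [0.12, 2.79], [-3.08, 3.08]. Speed limits (rad/s): [1.89, 1.89, 2.57, 3.01, 3.01, 3.01].

## Interface

Orientations are given as [roll, pitch, yaw] about the fixed x, y, z axes, in that order (R = Rz(yaw) Ry(pitch) Rx(roll)).
In Python, from cell import arm gives the robot as it stands.
- The arm moves only by the shell command python3 -m creep 'ROWS'. ROWS is JSON, a list of rows, each a list of 3 entries, a list of its own where there are three numbers: the shift along the tool's x, y, z in cm, then the turn, a rotation vector about the tool's x, y, z in rad, then the closure, from -1 (fully open) to 1 (shut), so that 0 is half open. A call has 1 to 20 rows; each row shifts and turns the commanded pose from where the row before left it, along the tool's axes as they then stand; what a row does not reach is not made up. A row lasts 1/12 s, in which the tool goes at most 41.7 mm and 7.16 degrees, less where a joint would pass 70% of its speed; a pose out of reach is approached as far as the arm can. A call is refused whole if a number of a shift passes 4.17 or a number of a turn 0.125, either way. A call with a gripper value outside its range is refused whole. The fingers move at their own pace and stop on an object; the grip force is fixed at half the most. Time passes only in rows, so rows that do not move let the fingers close. It gives the time, the measured TCP pose, the force, the opening and the grip force at its end, in the units of the state.
- arm.read_state(): the state, without advancing time (a new reading comes with each control period).
- arm.get_image(name): name is "side" or "top" or "wrist"; returns (picture, depth): 420x560x3 uint8, red, green, blue; 420x560 float32, m along the optical axis (not along the pixel's ray), 0 where there is no reading.
- arm.calibration(name): a dict with "fov_y" (degrees; the focal length in pixels is half the picture's height over the tangent of half this angle, whatever the lens; pixels are square), "cx", "cy" (the principal point, pixels), "k1" (the pictures are not rectified: a ray, as slopes to the right and down, at radius r is drawn at 1 + k1 r^2 times it, then the intrinsics apply), "rvec" (rotation vector, rad) and "tvec" (3), from world to camera coordinates, as OpenCV has them. Camera axes: x right, y down, z forward; pixel columns grow to the right and rows downward; lengths in m; the calibration is good to about 2 mm. A picture is of the moment at which its call begins: read the wrist's pose just before it. calibration takes no time and is no camera call; for the wrist camera it gives the pose at the moment of the call.
- arm.hand_in(): hands the job in; it is judged then, once.
Trained networks look in the newest picture that a camera, given by its name, has taken for a name from the list of things; names that differ only in an ending like _2 or _b are one class to them, and where a whole thing is asked for, a point or a joint stands for the part that bears it (a point fixed in the world has none). Each returns a list of dicts, best first, with "confidence" (0 to 1); they miss things now and then, are a little off and sometimes report something else, mostly with a low value. They report only what shows in the picture. A call takes as long as a camera call. They do not tell look-alikes from the thing itself.
- arm.search_frame(camera, target): "xy" ([column, row] in pixels, amid what is visible of it).
The state is a dict: "time_s": time; "joint_positions": joint angles; "joint_vel": joint speeds; "effort": joint torques, N m; "position": TCP position; "ee_rot": TCP orientation; "force": force on the tool from outside, world axes, zero at the start; "torque": the same for the moment, N m; "opening": finger opening in m; "grasp_force": force on a finger pad.
Only numpy, scipy, OpenCV 4.12 (cv2) and the standard library are available. Lean on these libraries where they do the work, as an engineer would, in place of code of your own. Each camera call takes 0.05 s, during which the arm holds its last target. There are 200 camera calls.

## Task

Take the black detector cell by its orange fin out of the blue tray and fit it in the bay on top of the white detector module: brass nose first and tilted, pushing back the sprung brass bar, then rock the other end down until the cell lies flat and fully home. Then slide the red lock all the way over the end of the cell and let go. Use a light hand and never force the cell against the module, and leave everything else where it stands.

Things in the scene. Friction and masses are not known exactly. Their poses are not given: they have to be found in the camera images.
- cell: Black detector cell 80 x 44 x 22 mm (x, y, z), about 0.22 kg. Orange fin on its middle, 30 x 12 mm (x, y), from 22 to 48 mm above the underside: the grip. Origin: centre of the underside; +x runs from nose to heel, z up. Nose end (x = -40 mm): brass end plate and brass strip on top; heel end: two steel dots. Starts flat in the tray (floor 4 mm thick, walls 14 mm high).
- nose (a point): Point on the cell: middle of the lower edge of its nose end, 40 mm from the cell's origin along its -x.
- module: White detector module 240 x 160 x 46 mm, fixed to the table. Origin: centre of its underside; +x points from its front (black panel with screen) to its back, roughly away from the robot; z up. In its top is the bay: an aluminium cradle 118 x 68 mm whose rim is 50 mm above the module's underside, with a rectangular pocket.
- bay (a point): Nominal middle of the pocket's floor, 36 mm above the module's origin, axes as the module's. Pocket 14 mm deep, 46.5 mm wide, top edges bevelled 2 mm. The cradle is NOT exactly here: it lies up to 8 mm off this point along module x, either way, different every time, stays put, and is not measured: find it by feel. Sideways it is true. Tilt the cell 15 to 20 degrees.
- bar (a point): Nominal place (cradle not shifted) of the middle of the free face of the sprung brass bar, at the pocket's -x (front) end: 36 mm from the bay point. 9.5 mm high from the floor, 42 mm wide. Pushed to -x it yields from about 4 N and is fully back, 5 mm, at about 9 N. The wall above and behind it is 11 mm behind the free face.
- heel_wall (a point): Nominal place (cradle not shifted) of the pocket's heel wall, 41 mm from the bay point towards +x, at floor height. Bar to wall is 77 mm, 82 mm with the bar fully back: the 80 mm cell cannot go in flat. Seated, the cell is on the floor, its top 8 mm above the rim, held against this wall by some 7 N; it takes a push of about 10 N to get down; over 20 N is forcing it.
- lock (a joint): Red slide lock behind the heel end of the bay: 0 = open, grows as it slides to the module's -x over the cell, 0.034 m = closed; starts at 0 to 0.003. About 2 N of friction; stays where left. Its plate, 30 mm wide and 5 mm thick, runs 60 mm above the module's underside, 2 mm above a seated cell; a cell not fully down blocks it. Plate's front edge: 62 mm behind the bay point open, 28 closed.
- lock_tab (a point): Middle of the top of the lock's upright tab, 87 mm above the module's underside; moves with the lock, 86 mm behind the bay point when open, 52 when closed. Tab: 10 mm thick (module x), 26 mm wide (y), standing from 65 to 87 mm above the module's underside. Beside the plate are fixed guides 68 mm high, so push or pinch the tab above 68 mm.
- blank: Grey blanking block 60 x 30 x 16 mm lying in the tray beside the cell; leave it. Origin: centre of the underside.
- vial: Small amber vial, 22 mm across, 36 mm high, standing on a front corner of the module (100 mm in front of the bay's middle, 60 mm to its -y side); leave it. Origin: centre of the underside.
- mug: White mug, 80 mm across, 95 mm high; leave it.
- reagent: Clear bottle with a blue cap, 72 mm across, 160 mm high; leave it.
- flask: Green drinking bottle, 68 mm across, 180 mm high; leave it.
- spanner: Steel spanner, 140 mm long, lying on the table; leave it.
- phone: Black phone 150 x 72 x 9 mm, lying on the table; leave it.
There are look-alikes about, which are no part of the job. What is meant by the cell is not green or purple, and is the smaller of those in its own colour.

How it is judged:
On the way, in this order (a step that is already met when the one before it is completed fails the run):
1. the cell is lifted out of the tray (its underside over 40 mm above the table), the lock still open (height (world z) of cell above 0.04 m and value of joint lock below 0.006 m and horizontal distance between cell and module above 0.08 m), for 0.1 s.
2. the cell lies flat and fully home in the bay, nose at the brass bar, the lock still open (z of cell in the frame of bay between -0.0025 and 0.0017 m and angle between cell's own z axis and vertical below 0.035 rad and x of cell in the frame of bay between -0.0115 and 0.0115 m and y of cell in the frame of bay between -0.003 and 0.003 m and x of nose in the frame of bay below -0.02 m and value of joint lock below 0.006 m), for 0.2 s.
At the end, for the whole second after the job is handed in: The cell lies in the bay, nose at the brass bar, underside within 1.7 mm of the pocket's floor, tilted less than 2 degrees, within 11.5 mm (lengthwise) and 3 mm (sideways) of the bay's nominal middle, at rest; the lock is slid at least 30 of its 34 mm over the cell (z of cell in the frame of bay between -0.0025 and 0.0017 m and angle between cell's own z axis and vertical below 0.035 rad and x of cell in the frame of bay between -0.0115 and 0.0115 m and y of cell in the frame of bay between -0.003 and 0.003 m and x of nose in the frame of bay below -0.02 m and value of joint lock above 0.03 m and linear speed of cell below 0.01 m/s); the robot touches nothing.
It fails at once if the cell is forced: over 55 N between the cell and the module, all its contacts added up (contact force between cell and module above 55 N).
It fails at once if a bystander (blanking block, vial, mug, reagent bottle, green bottle, spanner or phone) is moved more than 30 mm (distance of any of blank, vial, mug, reagent, flask, spanner, phone from where it was at the start of the episode above 0.03 m).
It also fails if it takes over 64 s, if anything falls off the work surface, if the arm or the gripper's body presses on something with over 40 N, if the wrist force passes 120 N, or if a joint passes its speed limit or range.

## Working session

There is one attempt and no reset: what is moved stays moved. The work goes in short steps, Python scripts to look and compute and a shell command to move; the robot and the scene stay as the last step left them, time stands still between calls to the robot, and variables do not carry over. Pictures are saved under pics/ and viewed, at most 10 in all, crops included, and the job is handed in when it is done.

```bash
mkdir -p pics; ls; cat > h.py <<'E'
import numpy as np,cv2
from cell import arm
def cal(n):
    c=arm.calibration(n); f=210/np.tan(np.radians(c["fov_y"])/2)
    return c,f
def ray(n,uv,c=None):
    c=c or arm.calibration(n); f=210/np.tan(np.radians(c["fov_y"])/2)
    K=np.array([[f,0,c["cx"]],[0,f,c["cy"]],[0,0,1]])
    p=cv2.undistortPoints(np.array([[uv]],float),K,np.array([c["k1"],0,0,0,0.]))[0,0]
    R=cv2.Rodrigues(np.array(c["rvec"],float))[0]; t=np.array(c["tvec"],float)
    return -R.T@t, R.T@np.array([p[0],p[1],1.]),
def at_depth(n,uv,d,c=None):
    o,r=ray(n,uv,c); return o+r*d
def at_z(n,uv,z,c=None):
    o,r=ray(n,uv,c); return o+r*(z-o[2])/r[2]
def med(D,uv,k=2):
    u,v=int(round(uv[0])),int(round(uv[1])); a=D[max(v-k,0):v+k+1,max(u-k,0):u+k+1]; a=a[a>0]
    return float(np.median(a)) if a.size else 0
def save(n,im): cv2.imwrite("pics/"+n,im[...,::-1])
E
python3 - <<'E'
from h import *
for n in("top","side"):
    im,D=arm.get_image(n); save(n+"0.png",im); np.save(n+"0.npy",D)
    for t in ("cell","module","lock_tab","blank","vial","bar"):
        for r in arm.search_frame(n,t)[:4]:
            d=med(D,r["xy"]); print(n,t,round(r["confidence"],2),np.round(r["xy"]),np.round(at_depth(n,r["xy"],d),3) if d else None)
print(arm.read_state())
E
```

```text
pics
top cell 0.91 [329. 254.] [ 0.346 -0.142  0.063]
top cell 0.79 [262. 250.] [0.352 0.042 0.06 ]
top cell 0.71 [293. 128.] [ 0.7   -0.036  0.042]
top module 0.58 [218. 170.] [0.575 0.175 0.035]
top lock_tab 0.56 [224. 139.] [0.654 0.153 0.085]
top blank 0.6 [337. 181.] [ 0.554 -0.169  0.019]
top vial 0.36 [226. 215.] [0.448 0.148 0.046]
top vial 0.16 [155. 286.] [0.235 0.357 0.009]
top bar 0.76 [216. 172.] [0.57  0.181 0.037]
top bar 0.69 [423. 250.] [ 0.358 -0.425  0.006]
side cell 0.94 [315. 252.] [ 0.53  -0.113  0.029]
side cell 0.75 [256. 277.] [ 0.346 -0.161  0.038]
side cell 0.75 [245. 221.] [0.351 0.039 0.036]
side cell 0.62 [363. 226.] [ 0.706 -0.05   0.023]
side module 0.75 [305. 182.] [0.573 0.151 0.049]
side lock_tab 0.58 [330. 170.] [0.659 0.15  0.083]
side blank 0.49 [327. 272.] [ 0.545 -0.182  0.021]
side vial 0.58 [269. 184.] [0.452 0.149 0.065]
side vial 0.53 [306. 182.] [0.576 0.147 0.048]
side bar 0.57 [302. 183.] [0.564 0.148 0.049]
{'time_s': 0.7, 'joint_positions': array([ 1.24551882e+00,  4.93589907e-01,  1.34545164e+00,  1.35060978e-05,
        1.30249559e+00, -9.54942936e-02]), 'joint_vel': array([-1.12479119e-03,  5.75646760e-05, -9.72420029e-04,  1.83217943e-03,
        1.32122153e-03, -1.23741506e-03]), 'effort': array([-4.11611172e-04, -8.81827784e+01, -3.84216070e+01, -1.25762572e-04,
        6.94410337e-04,  6.90576897e-06]), 'position': array([0.14235265, 0.60860227, 0.25029966]), 'ee_rot': array([ 3.14153615e+00, -7.67058283e-06,  2.91180586e+00]), 'force': array([-0.56066982,  0.41281759,  0.37658429]), 'torque': array([-0.01816244,  0.00348869, -0.02322538]), 'grasp_force': 0.0, 'opening': 0.08522660225162249}
```

```bash
python3 - <<'E'
import cv2
for n,c in(("top",(130,90,460,300)),("side",(190,130,450,320))):
    im=cv2.imread(f"pics/{n}0.png")[c[1]:c[3],c[0]:c[2]]
    k=800/im.shape[1]; cv2.imwrite(f"pics/{n}0c.png",cv2.resize(im,None,fx=k,fy=k,interpolation=2)); print(k)
E
```

```text
2.4242424242424243
3.076923076923077
```

View pics/top0c.png

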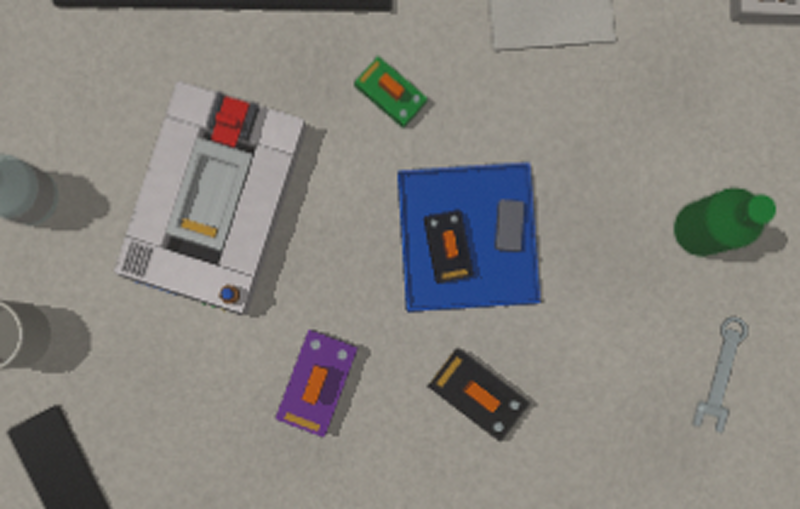

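View pics/side0c.png

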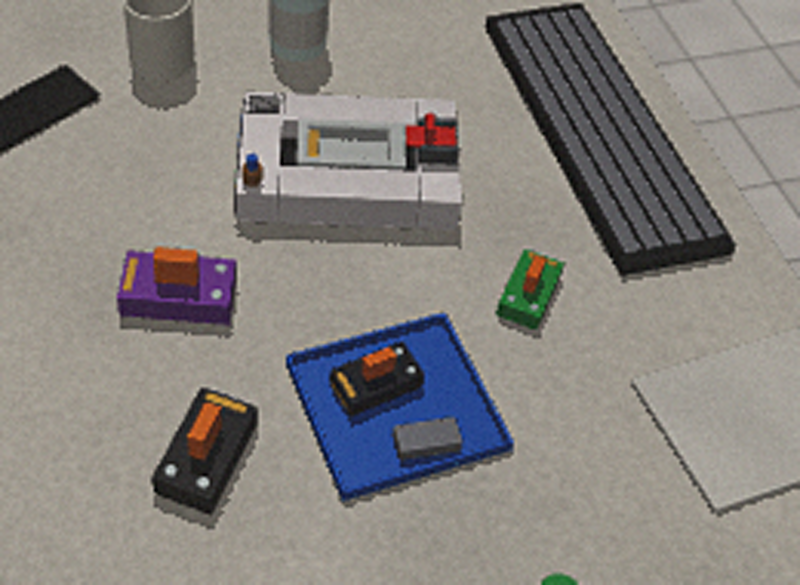

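The candidates (full top-image pixels) are the small black cell in the tray at (316,191), the larger black one at (329,254), the purple one at (262,250) and the green one at (293,128). I choose the small black cell in the blue tray, whose nose points toward the robot. The module's brass bar is at its front, around (212,184), and the red lock is at (226,140).

```bash
python3 -m creep '[[[-2.7,-3.07,0],[0,0,0],-1],[[-2.7,-3.07,0],[0,0,0],-1],[[-2.7,-3.07,0],[0,0,0],-1],[[-2.7,-3.07,0],[0,0,0],-1],[[-2.7,-3.07,0],[0,0,0],-1],[[-2.7,-3.07,0],[0,0,0],-1],[[-2.7,-3.07,0],[0,0,0],-1],[[-2.7,-3.07,0],[0,0,0],-1],[[-2.7,-3.07,0],[0,0,0],-1],[[-2.7,-3.07,0],[0,0,0],-1],[[-2.7,-3.07,0],[0,0,0],-1],[[-2.7,-3.07,0],[0,0,0],-1],[[-2.7,-3.07,0],[0,0,0],-1],[[-2.7,-3.07,0],[0,0,0],-1],[[-2.7,-3.07,0],[0,0,0],-1],[[-2.7,-3.07,0],[0,0,0],-1],[[-2.7,-3.07,0],[0,0,0],-1],[[-2.7,-3.07,0],[0,0,0],-1],[[-2.7,-3.07,0],[0,0,0],-1],[[-2.7,-3.07,0],[0,0,0],-1]]'
python3 -m creep '[[[0,0,0],[0,0,-0.105],-0.3],[[0,0,0],[0,0,-0.105],-0.3],[[0,0,0],[0,0,-0.105],-0.3],[[0,0,0],[0,0,-0.105],-0.3],[[0,0,0],[0,0,0],-0.3],[[0,0,0],[0,0,0],-0.3]]'
python3 - <<'E'
from h import *
c=arm.calibration("wrist"); im,D=arm.get_image("wrist"); save("w1.png",im); np.save("w1.npy",D)
print(c)
R=cv2.Rodrigues(np.array(c["rvec"]))[0]; print("cam",-R.T@c["tvec"],R[2], arm.read_state()["position"])
for t in ("cell","nose","blank"):
    for r in arm.search_frame("wrist",t)[:3]:
        d=med(D,r["xy"]); print(t,round(r["confidence"],2),np.round(r["xy"]),np.round(at_depth("wrist",r["xy"],d,c),4))
E
```

```text
time_s: 2.37
position: [0.5289, -0.1145, 0.2504]
ee_rot: [3.142, 0.0, 2.911]
force: [1.4, 0.8, 0.7]
opening: 0.0854
grasp_force: 0.0
time_s: 2.87
position: [0.5283, -0.1123, 0.2503]
ee_rot: [-3.141, 0.0, -2.955]
force: [-0.1, 0.6, -0.1]
opening: 0.0556
grasp_force: 0.0
{'fov_y': 66.61636434753143, 'cx': 275.39921032955, 'cy': 216.74885963038128, 'k1': -0.06297506326586647, 'rvec': array([-1.86129888, -2.24503152, -0.3623463 ]), 'tvec': array([ 0.20806961, -0.51322541,  0.22390703])}
cam [ 0.44831328 -0.12740928  0.37364384] [ 0.30853922  0.05882806 -0.94939076] [ 0.52829746 -0.11226749  0.25032781]
cell 0.97 [309. 325.] [ 0.698  -0.0353  0.0276]
cell 0.75 [462.  55.] [0.3607 0.039  0.0453]
cell 0.68 [290.  22.] [ 0.3638 -0.1289  0.0296]
nose 0.98 [306. 322.] [ 0.698  -0.04    0.0232]
nose 0.73 [292.  25.] [ 0.3651 -0.1269  0.0288]
nose 0.63 [455.  54.] [0.3585 0.0384 0.0314]
blank 0.81 [218. 192.] [ 0.5464 -0.1755  0.0196]
blank 0.56 [534. 180.] [0.4601 0.1437 0.067 ]
```

View pics/w1.png

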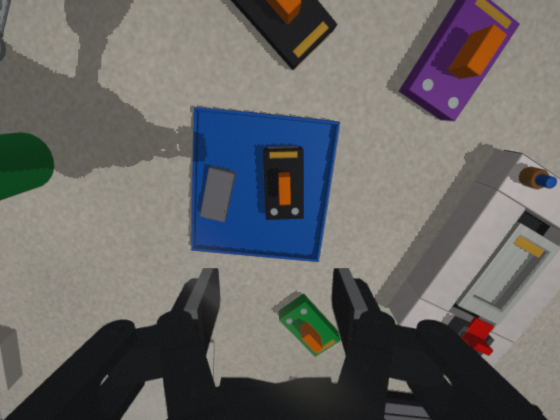

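The close wrist view shows the black cell in the tray with the fin at about (285,187). The nose strip is at (284,155) and the heel dots at (285,212). The blank is at (218,193), clear of the fingers.

```bash
cat >> h.py <<'E'
def cloud(n,D,c):
    f=210/np.tan(np.radians(c["fov_y"])/2)
    K=np.array([[f,0,c["cx"]],[0,f,c["cy"]],[0,0,1]])
    v,u=np.mgrid[:420,:560]
    p=cv2.undistortPoints(np.stack([u,v],-1).reshape(-1,1,2).astype(float),K,np.array([c["k1"],0,0,0,0.]))[:,0]
    P=np.c_[p*D.reshape(-1,1),D.reshape(-1)]
    R=cv2.Rodrigues(np.array(c["rvec"],float))[0]
    return ((P-np.array(c["tvec"]))@R).reshape(420,560,3)
def rect(xy):
    r=cv2.minAreaRect((np.asarray(xy)*1000).astype(np.float32)); return r
E
python3 - <<'E'
from h import *
c=arm.calibration("wrist"); D=np.load("w1.npy"); im=cv2.imread("pics/w1.png"); hsv=cv2.cvtColor(im,cv2.COLOR_BGR2HSV)
P=cloud("wrist",D,c); roi=np.zeros((420,560),bool); roi[140:228,258:312]=1
H,S,V=[hsv[...,i] for i in range(3)]
o=roi&(H<14)&(S>150)&(V>60)
print("orange z hist",np.percentile(P[o][:,2],[5,25,50,75,95]))
t=o&(P[...,2]>np.percentile(P[o][:,2],95)-.006); print("fin top",rect(P[t][:,:2]),np.median(P[t],0))
b=roi&~((H>100)&(H<130)&(S>120))&(P[...,2]>.018)&(P[...,2]<.034); 
b=roi&(P[...,2]>.018)&(P[...,2]<.036)&(V<250)&~((H>100)&(H<130)&(S>120)); print("body",rect(P[b][:,:2]),np.median(P[b][:,2]))
q=P[b][:,:2]; w=(q-q.mean(0)); ev=np.linalg.eigh(w.T@w)[1][:,1]; print("pca",np.degrees(np.arctan2(*ev[::-1])))
br=roi&(H>14)&(H<30)&(S>100)&(V>90); print("brass",np.median(P[br],0))
st=roi&(S<40)&(V>150)&(P[...,2]<.04); print("dots",P[st].mean(0),st.sum())
print("blue floor",np.median(P[200:220,235:255].reshape(-1,3),0), "table",np.median(P[270:280,240:280].reshape(-1,3),0))
E
```

```text
orange z hist [0.0256594  0.05018127 0.05127454 0.05192296 0.05270708]
fin top ((492.2794189453125, -110.78231811523438), (93.19156646728516, 12.233709335327148), 13.268746376037598) [ 0.52060586 -0.10480331  0.05153536]
body ((522.8895263671875, -104.18677520751953), (80.17337036132812, 42.063621520996094), 12.336562156677246) 0.025594946745777752
pca -167.79866587727759
brass [ 0.49017427 -0.11038459  0.02586016]
dots [nan nan nan] 0
blue floor [ 0.56638822 -0.14281267  0.00358954] table [ 6.52288691e-01 -1.09827138e-01 -4.93151555e-04]<stdin>:12: RuntimeWarning: Mean of empty slice.
  ret = um.true_divide(
```

```bash
python3 -m creep '[[[-1.1,3.65,0],[0,0,0],-0.3],[[-1.1,3.65,0],[0,0,0],-0.3],[[-1.1,3.65,0],[0,0,0],-0.3],[[-1.1,3.65,0],[0,0,0],-0.3],[[-1.1,3.65,0],[0,0,0],-0.3],[[-1.1,3.65,0],[0,0,0],-0.3],[[-1.1,3.65,0],[0,0,0],-0.3],[[0,0,0],[0,0,0],-0.3],[[0,0,0],[0,0,0],-0.3]]'
python3 - <<'E'
from h import *
import json
c=arm.calibration("wrist"); im,D=arm.get_image("wrist"); save("w2.png",im); np.save("w2.npy",D)
json.dump({k:np.array(v).tolist() for k,v in c.items()},open("w2.json","w"))
print(arm.read_state()["position"])
E
```

```text
time_s: 3.82
position: [0.5555, 0.1551, 0.2501]
ee_rot: [3.142, -0.0, -2.95]
force: [-0.4, -0.0, 0.0]
opening: 0.0554
grasp_force: 0.0
[0.55543898 0.15367125 0.25013235]
```

View pics/w2.png

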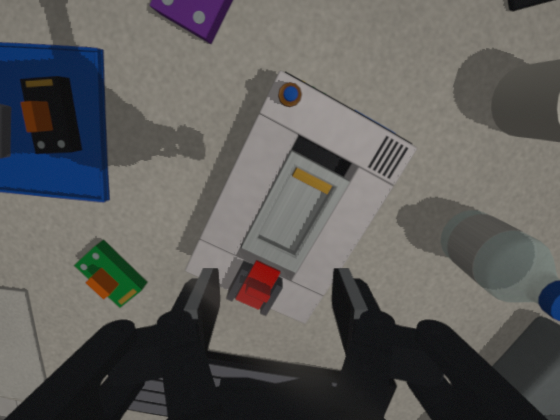

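The wrist view shows the module with the brass bar at (312,180), the pocket around (293,215), the red lock at (258,285) and the vial at (289,94).

```bash
python3 - <<'E'
from h import *
import json
c=json.load(open("w2.json")); D=np.load("w2.npy"); im=cv2.imread("pics/w2.png"); hsv=cv2.cvtColor(im,cv2.COLOR_BGR2HSV)
P=cloud("wrist",D,c); H,S,V=[hsv[...,i] for i in range(3)]
roi=np.zeros((420,560),bool); roi[60:330,175:425]=1
z=P[...,2]; t=roi&(z>.040)&(z<.056)&(D>0)
lab=cv2.connectedComponentsWithStats(t.astype(np.uint8)); i=1+np.argmax(lab[2][1:,4]); t=lab[1]==i
r=rect(P[t][:,:2]); print("module",r,np.median(z[t]))
cx,cy=np.array(r[0])/1000
a=np.radians(r[2]); a=(a+np.pi/4)%(np.pi/2)-np.pi/4
print("yaw",a,np.degrees(a))
ca,sa=np.cos(a),np.sin(a); 
def loc(p): d=p[...,:2]-[cx,cy]; return np.stack([d[...,0]*ca+d[...,1]*sa,-d[...,0]*sa+d[...,1]*ca,p[...,2]],-1)
L=loc(P)
br=roi&(H>14)&(H<30)&(S>110)&(V>90)&(z>.03)&(z<.06)
def bb(m,n): 
    q=L[m]; print(n,m.sum(),"med",np.round(np.median(q,0),4),"lo",np.round(np.percentile(q,3,0),4),"hi",np.round(np.percentile(q,97,0),4))
bb(br&(np.abs(L[...,0])<.06)&(np.abs(L[...,1])<.03),"brass")
red=roi&((H<6)|(H>174))&(S>140)&(V>60); bb(red,"red"); bb(red&(z>.075),"redtop"); bb(red&(z<.07),"redplate")
fl=roi&(z>.030)&(z<.040)&(np.abs(L[...,1])<.03)&(np.abs(L[...,0])<.06); bb(fl,"floor")
# z profile along x at y=0, .0
for y in (0,.012):
  row=roi&(abs(L[...,1]-y)<.002)&(D>0)
  print(y,[(int(1000*x),round(1000*float(np.median(z[row&(abs(L[...,0]-x)<.0015)])),1)) for x in np.arange(-.075,.075,.003) if (row&(abs(L[...,0]-x)<.0015)).any()])
vi=roi&(z>.06)&(L[...,0]<-.07); bb(vi,"vial")
E
```

```text
module ((573.832763671875, 179.68507385253906), (160.33700561523438, 240.76239013671875), 73.72655487060547) 0.04579020080092892
yaw -0.2840251981505695 -16.273445129394545
brass 391 med [-0.0395 -0.0006  0.0456] lo [-0.0442 -0.0205  0.0443] hi [-0.0347  0.0192  0.0469]
red 1211 med [ 0.0804 -0.0017  0.065 ] lo [ 0.0617 -0.0146  0.063 ] hi [0.1122 0.0131 0.087 ]
redtop 327 med [ 0.0819 -0.0013  0.0859] lo [ 0.0796 -0.0128  0.0756] hi [0.0891 0.0108 0.0876]
redplate 829 med [ 0.0784 -0.0019  0.0646] lo [ 0.0615 -0.0147  0.0625] hi [0.1128 0.0136 0.0678]
floor 2796 med [0.0032 0.001  0.0356] lo [-0.0324 -0.0205  0.0342] hi [0.0416 0.0231 0.0377]
0 [(-75, 45.0), (-72, 18.3), (-68, 17.5), (-65, 17.4), (-62, 17.1), (-59, 17.7), (-56, 41.0), (-53, 49.9), (-50, 49.3), (-47, 49.3), (-44, 46.5), (-41, 280.1), (-38, 280.9), (-35, 254.7), (-32, 252.9), (-29, 35.7), (-26, 35.1), (-23, 35.6), (-20, 36.1), (-17, 248.4), (-14, 245.3), (-11, 35.6), (-8, 35.6), (-5, 35.6), (-2, 36.1), (0, 35.4), (3, 35.9), (6, 35.7), (9, 35.9), (12, 35.4), (15, 35.1), (18, 35.6), (21, 35.8), (24, 35.4), (27, 35.4), (
[... 202 characters left out ...]
2, 17.8), (-68, 18.1), (-65, 17.5), (-62, 17.7), (-59, 17.0), (-56, 47.1), (-53, 50.2), (-50, 49.6), (-47, 49.6), (-44, 281.5), (-41, 46.0), (-38, 277.8), (-35, 45.4), (-32, 35.5), (-29, 35.5), (-26, 35.7), (-23, 35.3), (-20, 35.5), (-17, 35.0), (-14, 35.5), (-11, 35.5), (-8, 35.9), (-5, 35.5), (-2, 35.9), (0, 35.8), (3, 35.2), (6, 35.9), (9, 35.9), (12, 35.9), (15, 35.4), (18, 35.6), (21, 35.6), (24, 35.4), (27, 35.6), (30, 35.2), (33, 36.0), (36, 35.6), (39, 35.7), (42, 40.6), (45, 49.6), (48, 49.9), (51, 49.6), (54, 49.4), (57, 49.7), (60, 56.0), (63, 64.6), (66, 65.0), (69, 64.5), (72, 64.4)]
vial 702 med [-0.0977 -0.0657  0.0814] lo [-0.1114 -0.0697  0.0643] hi [-0.0831 -0.0524  0.3734]
```

```bash
python3 -m creep '[[[1.17,-3.53,0],[0,0,0],-0.3],[[1.17,-3.53,0],[0,0,0],-0.3],[[1.17,-3.53,0],[0,0,0],-0.3],[[1.17,-3.53,0],[0,0,0],-0.3],[[1.17,-3.53,0],[0,0,0],-0.3],[[1.17,-3.53,0],[0,0,0],-0.3],[[1.17,-3.53,0],[0,0,-0.025],-0.3],[[0,0,3.5],[0,0,0],-0.3],[[0,0,3.5],[0,0,0],-0.3],[[0,0,3.5],[0,0,0],-0.3],[[0,0,0],[0,0,0],-0.3],[[0,0,0],[0,0,0],-0.3],[[0,0,0],[0,0,0],-0.3]]'
python3 - <<'E'
from h import *
s=arm.read_state(); print(s["position"],s["ee_rot"])
c=arm.calibration("wrist"); im,D=arm.get_image("wrist"); save("w3.png",im)
for r in arm.search_frame("wrist","cell")[:3]: print(r)
cv2.imwrite("pics/w3c.png",im[...,::-1][150:420,150:430])
P=cloud("wrist",D,c);hsv=cv2.cvtColor(im,cv2.COLOR_RGB2HSV);H,S,V=[hsv[...,i] for i in range(3)]
o=(H<14)&(S>150)&(V>60)&(P[...,2]>.046)&(P[...,2]<.056)&(np.hypot(P[...,0]-.5225,P[...,1]+.1045)<.03); print(o.sum(),rect(P[o][:,:2]) if o.any() else 0)
E
```

```text
time_s: 4.95
position: [0.5225, -0.1057, 0.1469]
ee_rot: [-3.141, 0.001, -2.927]
force: [-0.1, -0.4, 0.4]
opening: 0.0558
grasp_force: 0.0
[ 0.52245042 -0.10567629  0.1468984 ] [-3.14084583e+00  1.12686603e-03 -2.92729202e+00]
{'xy': [277.8, 214.1], 'confidence': 0.93}
{'xy': [296.2, 16.3], 'confidence': 0.86}
{'xy': [295.1, 367.7], 'confidence': 0.73}
616 ((522.983154296875, -103.63528442382812), (30.24150848388672, 11.604856491088867), 12.043501853942871)
```

View pics/w3c.png

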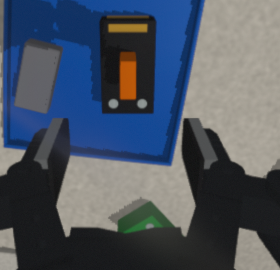

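The close crop confirms the small black cell, with its orange fin right ahead between the fingers. The fin top measures 30 x 12 mm at (0.523, -0.1036).

```bash
python3 -m creep '[[[0,0.2,3],[0,0,0],-0.3],[[0,0,3],[0,0,0],-0.3],[[0,0,2.5],[0,0,0],-0.3],[[0,0,1.4],[0,0,0],-0.3],[[0,0,0],[0,0,0],0],[[0,0,0],[0,0,0],0.4],[[0,0,0],[0,0,0],1],[[0,0,0],[0,0,0],1],[[0,0,0],[0,0,0],1],[[0,0,0],[0,0,0],1],[[0,0,0],[0,0,0],1],[[0,0,0],[0,0,0],1]]'
```

```text
time_s: 6.05
position: [0.5226, -0.1034, 0.048]
ee_rot: [-3.14, 0.003, -2.926]
force: [-0.8, -1.7, 11.5]
opening: 0.011
grasp_force: 61.4
```

```bash
cat > k.py <<'E'
from h import *
from scipy.spatial.transform import Rotation as Ro
M=np.array([.5738,.1797,0]); YAW=-.284; RM=Ro.from_euler("z",YAW); T=Ro.from_matrix(np.diag([-1,1,-1.]))
H=.044
def target(nx,nz,th,ny=0):   # nose in bay frame (mm), tilt
    Rc=RM*Ro.from_euler("y",-th)
    nose=M+RM.apply(np.array([nx,ny,nz+36])/1000)
    return nose+Rc.apply([.040,0,H]), Rc*T
def cur(s=None):
    s=s or arm.read_state(); return np.array(s["position"]),Ro.from_euler("xyz",s["ee_rot"])
def where(p,R):
    Rc=R*T.inv(); n=RM.inv().apply(p+Rc.apply([-.04,0,-H])-M)*1000-[0,0,36]
    h=RM.inv().apply(p+Rc.apply([.04,0,-H])-M)*1000-[0,0,36]
    return n,h,(RM.inv()*Rc).as_euler("xyz")
def show(*a,ny=0):
    s=arm.read_state(); p,R=cur(s)
    n,h,e=where(p,R); print("nose",n.round(1),"heel",h.round(1),"rpy",e.round(3),"F mod",RM.inv().apply(s["force"]).round(1),"T",RM.inv().apply(s["torque"]).round(2),"t",s["time_s"],"op",s["opening"].__round__(4))
    if a:
        q,Q=target(*a,ny=ny); print("shift cm",(R.inv().apply(q-p)*100).round(2),"turn",(R.inv()*Q).as_rotvec().round(3),"target",q.round(3))
E
python3 -m creep '[[[0,0,-1],[0,0,0],1],[[0,0,-2.5],[0,0,0],1],[[0,0,-3.5],[0,0,0],1],[[0,0,-3.5],[0,0,0],1],[[0,0,-2.5],[0,0,0],1],[[0,0,0],[0,0,0],1],[[0,0,0],[0,0,0],1],[[0,0,0],[0,0,0],1]]'
python3 -c "
from k import *
show(-27,60,.3); print(cur()[0],arm.read_state()['grasp_force'])"
```

```text
time_s: 6.72
position: [0.5211, -0.1029, 0.1764]
ee_rot: [-3.142, 0.0, -2.926]
force: [-1.2, 0.5, -2.3]
opening: 0.0112
grasp_force: 59.6
nose [  -6.5 -305.2   96.4] heel [  63.7 -266.9   96.4] rpy [-0.    -0.     0.499] F mod [-1.3  0.2 -2.3] T [ 0.02 -0.04  0.03] t 6.7167 op 0.0112
shift cm [-11.03  26.56   2.66] turn [ 0.075 -0.294  0.495] target [0.572 0.18  0.15 ]
[ 0.52109176 -0.10286493  0.17642599] 59.648083448410034
```

```bash
python3 -m creep '[[[-1.38,3.32,0],[0,0,0],1],[[-1.38,3.32,0],[0,0,0],1],[[-1.38,3.32,0],[0,0,0],1],[[-1.38,3.32,0],[0,0,0],1],[[-1.38,3.32,0],[0,0,0],1],[[-1.38,3.32,0],[0,0,0],1],[[-1.38,3.32,0],[0,0,0],1],[[-1.38,3.32,0],[0,0,0],1],[[0,0,0],[0.015,-0.059,0.099],1],[[0,0,0],[0.015,-0.059,0.099],1],[[0,0,0],[0.015,-0.059,0.099],1],[[0,0,0],[0.015,-0.059,0.099],1],[[0,0,0],[0.015,-0.059,0.099],1],[[0,0,0],[0,0,0],1],[[0,0,0],[0,0,0],1],[[0,0,0],[0,0,0],1]]'
python3 - <<'E'
from k import *
show(-27,30,.3)
c=arm.calibration("wrist"); im,D=arm.get_image("wrist"); save("w4.png",im); np.save("w4.npy",D)
im2,D2=arm.get_image("side"); 
cv2.imwrite("pics/w4c.png",np.vstack([im[...,::-1][:, :],cv2.resize(im2[130:220,240:390,::-1],(560,170),interpolation=2)]))
E
```

```text
time_s: 8.05
position: [0.5726, 0.1799, 0.1757]
ee_rot: [-3.139, 0.296, 2.868]
force: [-0.2, -0.4, -1.0]
opening: 0.011
grasp_force: 59.7
nose [-26.7  -0.5  85.9] heel [ 49.9   0.3 109.2] rpy [-0.003 -0.296  0.011] F mod [-0.1 -0.4 -1. ] T [-0.    0.17  0.06] t 8.05 op 0.011
shift cm [1.68 0.03 5.32] turn [ 0.    -0.004  0.01 ] target [0.572 0.18  0.12 ]
```

View pics/w4c.png

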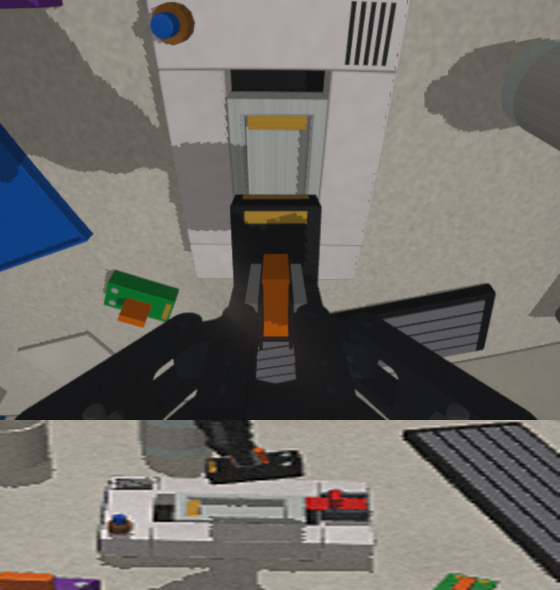

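The cell is held square over the bay with the nose tilted down. The bar is at (278,122) and the nose strip at (276,215), so I'll check lateral alignment and bar position from this cloud.

```bash
python3 - <<'E'
from k import *
c=arm.calibration("wrist"); D=np.load("w4.npy"); im=cv2.imread("pics/w4.png"); hsv=cv2.cvtColor(im,cv2.COLOR_BGR2HSV)
P=cloud("wrist",D,c); L=RM.inv().apply((P.reshape(-1,3)-M)).reshape(P.shape)*1000-[0,0,36]
Hh,S,V=[hsv[...,i] for i in range(3)]; br=(Hh>14)&(Hh<32)&(S>100)&(V>70)
v,u=np.mgrid[:420,:560]; 
def bb(m,n): q=L[m]; print(n,m.sum(),np.round(np.median(q,0),1),np.round(np.percentile(q,3,0),1),np.round(np.percentile(q,97,0),1))
near=(u>220)&(u<330)
bb(br&near&(v<140)&(v>105),"bar"); bb(br&near&(v>190)&(v<230),"nose")
fl=near&(abs(L[...,2])<3)&(v<200)&(v>125); bb(fl,"floor")
rim=(v>110)&(v<200)&(u>215)&(u<340)&(abs(L[...,2]-14)<1.5); bb(rim,"rim")
body=(V<60)&(v>195)&(v<260)&(u>215)&(u<340)&(L[...,2]>70); bb(body,"cell")
E
```

```text
bar 801 [-38.7   0.3  10.2] [-43.3 -19.6   8.9] [-33.8  19.9  11.4]
nose 976 [-27.   -0.9 109.1] [-29.2 -15.2  91.2] [-23.4  13.9 110.6]
floor 3765 [-3.9  0.  -0.1] [-28.4 -22.1  -1.3] [25.  22.4  1.2]
rim 2560 [-22.7   1.5  13.9] [-47.7 -33.3  12.7] [16.2 33.5 15.1]
cell 4488 [-18.5  -0.8 111.4] [-31.5 -21.2  98.6] [ -5.5  19.7 115.5]
```

```bash
python3 -m creep '[[[0.7,0.06,2.5],[0,0,0.01],1],[[0.6,0,2.2],[0,-0.004,0],1],[[0.4,0,1.4],[0,0,0],1],[[0,0,0],[0,0,0],1],[[0,0,0],[0,0,0],1],[[0,0,0],[0,0,0],1]]'
python3 -c "
from k import *
show(-25,2,.3,ny=0.3)"
```

```text
time_s: 8.65
position: [0.5752, 0.1801, 0.1138]
ee_rot: [3.139, 0.303, 2.853]
force: [-0.5, -0.3, -1.6]
opening: 0.011
grasp_force: 59.7
nose [-23.8   1.   23.9] heel [52.6  0.6 47.8] rpy [ 0.002 -0.303 -0.005] F mod [-0.4 -0.4 -1.6] T [0.01 0.2  0.04] t 8.65 op 0.011
shift cm [ 0.76 -0.05  2.06] turn [ 0.001  0.003 -0.005] target [0.574 0.18  0.092]
```

```bash
python3 -m creep '[[[0.2,-0.05,0.6],[0,0,-0.005],1],[[0.2,0,0.5],[0,0,0],1],[[0.15,0,0.4],[0,0,0],1],[[0.1,0,0.25],[0,0,0],1],[[0,0,0],[0,0,0],1],[[0,0,0],[0,0,0],1]]'
python3 -c "
from k import *
show(-25,1,.3,ny=0.3)"
```

```text
time_s: 9.15
position: [0.5733, 0.1799, 0.0942]
ee_rot: [3.141, 0.302, 2.858]
force: [-0.4, -0.1, -1.7]
opening: 0.0108
grasp_force: 59.7
nose [-25.6   0.1   4.3] heel [50.7  0.1 28.1] rpy [ 0.    -0.302  0.   ] F mod [-0.4 -0.2 -1.7] T [ 0.01  0.21 -0.  ] t 9.15 op 0.0108
shift cm [0.03 0.02 0.34] turn [0.    0.002 0.   ] target [0.574 0.18  0.091]
```

```bash
for i in 1; do python3 -m creep '[[[0.05,0,0.15],[0,0,0],1],[[0.03,0,0.1],[0,0,0],1],[[0,0,0],[0,0,0],1],[[0,0,0],[0,0,0],1]]'; python3 -c "
from k import *
show()"; python3 -m creep '[[[0.1,0,-0.03],[0,0,0],1],[[0.1,0,-0.03],[0,0,0],1],[[0.1,0,-0.03],[0,0,0],1],[[0,0,0],[0,0,0],1],[[0,0,0],[0,0,0],1]]'; python3 -c "
from k import *
show()"; done
```

```text
time_s: 9.48
position: [0.5734, 0.1799, 0.0917]
ee_rot: [3.141, 0.302, 2.858]
force: [-0.5, 0.5, -1.5]
opening: 0.0107
grasp_force: 59.7
nose [-25.6   0.1   1.8] heel [50.8  0.1 25.6] rpy [ 0.001 -0.302 -0.   ] F mod [-0.6  0.4 -1.5] T [0.03 0.25 0.06] t 9.4833 op 0.0107
time_s: 9.9
position: [0.5703, 0.1808, 0.0917]
ee_rot: [3.141, 0.302, 2.858]
force: [-0.0, -0.0, -1.9]
opening: 0.0108
grasp_force: 59.7
nose [-28.8   0.1   1.7] heel [47.6  0.1 25.6] rpy [ 0.001 -0.302  0.   ] F mod [-0.  -0.  -1.9] T [ 0.02  0.26 -0.01] t 9.9 op 0.0108
```

```bash
python3 -m creep '[[[0.1,0,-0.03],[0,0,0],1],[[0,0,0],[0,0,0],1],[[0,0,0],[0,0,0],1]]' >/dev/null; python3 -c "
from k import *
show()"; python3 -m creep '[[[0.1,0,-0.03],[0,0,0],1],[[0,0,0],[0,0,0],1],[[0,0,0],[0,0,0],1]]'>/dev/null; python3 -c "
from k import *
show()"; python3 -m creep '[[[0.1,0,-0.03],[0,0,0],1],[[0,0,0],[0,0,0],1],[[0,0,0],[0,0,0],1]]'>/dev/null; python3 -c "
from k import *
show()"; python3 -m creep '[[[0.1,0,-0.03],[0,0,0],1],[[0,0,0],[0,0,0],1],[[0,0,0],[0,0,0],1]]'>/dev/null; python3 -c "
from k import *
show()"
```

```text
nose [-29.8   0.1   1.7] heel [46.6  0.1 25.5] rpy [ 0.001 -0.302 -0.   ] F mod [ 0.3 -0.3 -2.2] T [ 0.03  0.22 -0.03] t 10.15 op 0.0107
nose [-30.8   0.1   1.7] heel [45.5  0.1 25.5] rpy [ 0.001 -0.302 -0.   ] F mod [-0.5 -1.1 -1.8] T [-0.08  0.21  0.02] t 10.4 op 0.0107
nose [-31.9   0.1   1.7] heel [44.5  0.1 25.5] rpy [ 0.001 -0.302  0.   ] F mod [ 0.2  0.4 -1.8] T [0.04 0.24 0.02] t 10.65 op 0.0107
nose [-32.5   0.3   1.9] heel [43.9  0.3 25.8] rpy [ 0.001 -0.303 -0.   ] F mod [ 2.6 -0.8 -1.3] T [-0.1  -0.34 -0.04] t 10.9 op 0.0109
```

```bash
python3 -m creep '[[[0.1,0,-0.03],[0,0,0],1],[[0.1,0,-0.03],[0,0,0],1],[[0,0,0],[0,0,0],1],[[0,0,0],[0,0,0],1]]' >/dev/null; python3 -c "
from k import *
show()"; python3 -m creep '[[[0.1,0,-0.03],[0,0,0],1],[[0.1,0,-0.03],[0,0,0],1],[[0,0,0],[0,0,0],1],[[0,0,0],[0,0,0],1]]'>/dev/null; python3 -c "
from k import *
show(-36,0.5,.3)"
```

```text
nose [-34.5   0.3   1.9] heel [41.8  0.3 25.8] rpy [ 0.001 -0.303 -0.   ] F mod [ 5.3 -1.9 -1.5] T [-0.19 -0.81 -0.01] t 11.2333 op 0.0108
nose [-36.4   0.4   1.9] heel [40.   0.4 25.9] rpy [ 0.001 -0.304  0.   ] F mod [ 7.3 -1.3 -2.7] T [-0.28 -1.13 -0.04] t 11.5667 op 0.0105
shift cm [-0.01 -0.03  0.16] turn [0.001 0.004 0.   ] target [0.563 0.183 0.09 ]
```

```bash
python3 -m creep '[[[0.03,-0.02,0.08],[0,0,0],1],[[0.02,0,0.05],[0,0,0],1],[[0,0,0],[0,0,0],1],[[0,0,0],[0,0,0],1]]' >/dev/null; python3 -c "
from k import *
show(-37.1,0.3,.2)"
```

```text
nose [-35.9   0.5   0.9] heel [40.4  0.5 24.9] rpy [ 0.002 -0.305 -0.   ] F mod [ 7.  -0.7  3.7] T [-0.21 -1.31 -0.05] t 11.9 op 0.0108
shift cm [-0.31 -0.04  0.47] turn [ 0.002  0.105 -0.   ] target [0.567 0.182 0.087]
```

```bash
python3 -m creep '[[[-0.16,-0.03,0.2],[0,0.05,0],1],[[-0.14,0,0.22],[0,0.055,0],1],[[0,0,0],[0,0,0],1],[[0,0,0],[0,0,0],1]]' >/dev/null; python3 -c "
from k import *
show(-37.1,1,.2)
show(-38.0,1,.1)"
```

```text
nose [-36.5   0.4   0.6] heel [41.9  0.3 16.5] rpy [ 0.003 -0.2   -0.001] F mod [7.  2.2 3.8] T [ 0.31 -1.21  0.05] t 12.2333 op 0.011
shift cm [ 0.05 -0.02 -0.05] turn [ 0.002  0.    -0.001] target [0.567 0.182 0.088]
nose [-36.5   0.4   0.6] heel [41.9  0.3 16.5] rpy [ 0.003 -0.2   -0.001] F mod [7.  2.2 3.8] T [ 0.31 -1.21  0.05] t 12.2333 op 0.011
shift cm [-0.28 -0.02  0.36] turn [ 0.002  0.1   -0.001] target [0.571 0.18  0.085]
```

```bash
python3 -m creep '[[[0.1,-0.02,-0.02],[0,0,0],1],[[-0.13,0,0.19],[0,0.05,0],1],[[0,0,0],[0,0,0],1],[[0,0,0],[0,0,0],1]]' >/dev/null; python3 -c "
from k import *
show(-38.0,.7,.1)"
```

```text
nose [-38.2   0.4   0.7] heel [40.9  0.4 12.8] rpy [ 0.003 -0.151 -0.001] F mod [7.6 2.7 3.2] T [ 0.48 -1.39  0.02] t 12.5667 op 0.0108
shift cm [-0.23 -0.03  0.22] turn [ 0.003  0.051 -0.001] target [0.571 0.18  0.084]
```

```bash
python3 -m creep '[[[-0.1,0.04,0.1],[0,0.025,0],1],[[-0.11,0,0.12],[0,0.026,0],1],[[0,0,0],[0,0,0],1],[[0,0,0],[0,0,0],1]]' >/dev/null; python3 -c "
from k import *
show(-38.5,.7,.05)"
```

```text
nose [-38.6   0.5   0.4] heel [41.   0.5  8.4] rpy [ 0.002 -0.1   -0.   ] F mod [8.4 0.8 3.8] T [ 0.12 -1.34  0.  ] t 12.9 op 0.0107
shift cm [-0.23 -0.04  0.18] turn [ 0.002  0.05  -0.   ] target [0.573 0.18  0.083]
```

```bash
python3 -m creep '[[[-0.11,0,0.1],[0,0.025,0],1],[[-0.11,0,0.1],[0,0.026,0],1],[[0,0,0],[0,0,0],1],[[0,0,0],[0,0,0],1]]' >/dev/null; python3 -c "
from k import *
show(-38.5,.4,0)"
```

```text
nose [-38.7   0.5   0.4] heel [41.2  0.5  4.2] rpy [ 0.002 -0.049 -0.   ] F mod [8.  1.5 2.1] T [ 0.18 -1.3  -0.  ] t 13.2333 op 0.0107
shift cm [-0.23 -0.04  0.2 ] turn [ 0.002  0.049 -0.   ] target [0.575 0.179 0.08 ]
```

```bash
python3 -m creep '[[[-0.11,0,0.1],[0,0.025,0],1],[[-0.11,0,0.1],[0,0.025,0],1],[[0,0,0],[0,0,0],1],[[0,0,0],[0,0,0],1]]' >/dev/null; python3 -c "
from k import *
show(-37.7,0,0)"
```

```text
nose [-38.8   0.4   0.3] heel [41.2  0.4  0.1] rpy [ 0.002  0.002 -0.   ] F mod [7.1 1.  0.6] T [ 0.31 -1.39 -0.02] t 13.5667 op 0.011
shift cm [-0.1  -0.03  0.02] turn [ 0.002 -0.002 -0.   ] target [0.576 0.179 0.08 ]
```

```bash
python3 -m creep '[[[-0.1,0,0],[0,0,0],1],[[-0.1,0,0],[0,0,0],1],[[0,0,0],[0,0,0],1],[[0,0,0],[0,0,0],1]]' >/dev/null; python3 -c "
from k import *
show()"; python3 -m creep '[[[0,0,0.08],[0,0,0],1],[[0,0,0],[0,0,0],1],[[0,0,0],[0,0,0],1]]' >/dev/null; python3 -c "
from k import *
show()"
```

```text
nose [-37.8   0.4   0.2] heel [42.2  0.4  0. ] rpy [0.002 0.003 0.   ] F mod [6.1 2.9 2.2] T [ 0.5  -1.03  0.04] t 13.9 op 0.0107
nose [-37.8   0.4   0.1] heel [42.2  0.5 -0.1] rpy [0.002 0.002 0.   ] F mod [ 1.2  0.3 14.7] T [ 0.27 -0.52  0.07] t 14.15 op 0.0107
```

```bash
python3 -m creep '[[[0,0,-0.06],[0,0,0],1],[[0,0,0],[0,0,0],0.4],[[0,0,0],[0,0,0],-0.1],[[0,0,0],[0,0,0],-0.2],[[0,0,0],[0,0,0],-0.2],[[0,0,-1],[0,0,0],-0.2],[[0,0,-2.5],[0,0,0],-0.2],[[0,0,-2.5],[0,0,0],-0.2],[[0,0,-2.5],[0,0,0],-0.2],[[2,0,-2],[0,0,0],-0.2],[[2,0,0],[0,0,0],-0.2],[[0,0,0],[0,0,0],-0.2],[[0,0,0],[0,0,0],-0.2]]'
python3 - <<'E'
from k import *
c=arm.calibration("wrist"); im,D=arm.get_image("wrist"); save("w5.png",im)
P=cloud("wrist",D,c); L=RM.inv().apply((P.reshape(-1,3)-M)).reshape(P.shape)*1000-[0,0,36]
hsv=cv2.cvtColor(im,cv2.COLOR_RGB2HSV);Hh,S,V=[hsv[...,i] for i in range(3)]
top=(abs(L[...,0])<38)&(abs(L[...,1])<19)&(L[...,2]>14)&(L[...,2]<30)&(np.hypot(L[...,0],L[...,1])>22)
A=np.c_[L[top][:,:2],np.ones(top.sum())]; print("plane",np.linalg.lstsq(A,L[top][:,2],rcond=None)[0],top.sum())
red=((Hh<6)|(Hh>174))&(S>140)&(V>60)
for n,m in(("tab",red&(L[...,2]>45)),("plate",red&(L[...,2]<33)&(L[...,2]>24))):
    q=L[m]; print(n,m.sum(),np.percentile(q,[3,50,97],0).round(1) if m.any() else 0)
p,R=cur(); print("tcp in bay mm",RM.inv().apply(p-M)*1000-[0,0,36])
cv2.imwrite("pics/w5c.png",im[...,::-1])
E
```

```text
time_s: 15.23
position: [0.5367, 0.1903, 0.1855]
ee_rot: [3.141, -0.004, 2.858]
force: [0.7, -0.8, -0.3]
opening: 0.051
grasp_force: 0.0
plane [1.12042278e-02 1.52273711e-03 2.16839136e+01] 1680
tab 338 [[ 80.1 -12.   46.1]
 [ 83.2  -0.6  50. ]
 [ 89.7  12.4  51.6]]
plate 831 [[ 61.5 -14.2  26.9]
 [ 73.4   0.3  28.4]
 [114.2  14.5  30.1]]
tcp in bay mm [-37.82514569  -0.20291434 149.15232878]
```

View pics/w5c.png

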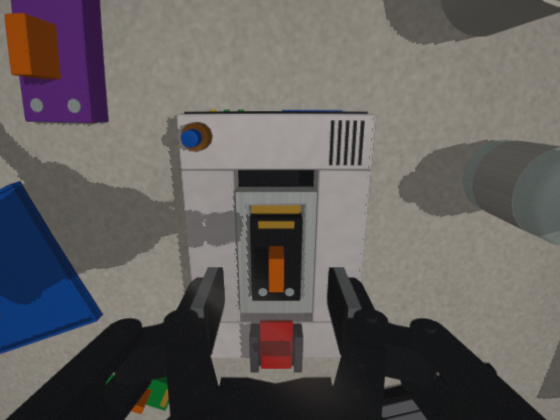

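The cell lies flat in the bay: the fitted top plane is 21.7 mm above the floor with 0.011 rad slope. The lock tab is at (276,340) in the picture, x 80–90 mm, still open. Next I push the tab from behind with closed fingers.

```bash
python3 -m creep '[[[-3.75,0,0],[0,0,0],1],[[-3.75,0,0],[0,0,0],1],[[-3.75,0,0],[0,0,0],1],[[-3.75,0,0],[0,0,0],1],[[0,0,0],[0,0,0],1],[[0,0,0],[0,0,0],1],[[0,0,0],[0,0,0],1],[[0,0,3],[0,0,0],1],[[0,0,3],[0,0,0],1],[[0,0,2],[0,0,0],1],[[0,0,1.3],[0,0,0],1],[[0,0,0],[0,0,0],1],[[0,0,0],[0,0,0],1]]'
python3 -c "
from k import *
p,R=cur(); print((RM.inv().apply(p-M)*1000-[0,0,36]).round(1))"
```

```text
time_s: 16.37
position: [0.6806, 0.1485, 0.0913]
ee_rot: [3.141, -0.005, 2.858]
force: [0.2, -0.8, 0.7]
opening: -0.0001
grasp_force: 0.0
[111.3  -0.   55.3]
```

```bash
Q='
from k import *
s=arm.read_state();p,R=cur(s); print((RM.inv().apply(p-M)*1000-[0,0,36]).round(1),RM.inv().apply(s["force"]).round(1))'
python3 -m creep '[[[0.5,0,0],[0,0,0],1],[[0.5,0,0],[0,0,0],1],[[0.4,0,0],[0,0,0],1],[[0.4,0,0],[0,0,0],1],[[0,0,0],[0,0,0],1]]' >/dev/null; python3 -c "$Q"
python3 -m creep '[[[0.4,0,0],[0,0,0],1],[[0.4,0,0],[0,0,0],1],[[0.4,0,0],[0,0,0],1],[[0.4,0,0],[0,0,0],1],[[0,0,0],[0,0,0],1]]' >/dev/null; python3 -c "$Q"
```

```text
[93.   0.  55.9] [ 0.1  1.  -0.5]
[76.6 -0.2 55.1] [ 0.   0.2 -0. ]
```

```bash
python3 - <<'E'
from k import *
out=[]
for n in("side","top"):
    c=arm.calibration(n); im,D=arm.get_image(n)
    P=cloud(n,D,c); L=RM.inv().apply((P.reshape(-1,3)-M)).reshape(P.shape)*1000-[0,0,36]
    hsv=cv2.cvtColor(im,cv2.COLOR_RGB2HSV);Hh,S,V=[hsv[...,i] for i in range(3)]
    m=((Hh<6)|(Hh>174))&(S>140)&(V>50)&(abs(L[...,1])<25)&(L[...,2]>20)&(L[...,2]<60); q=L[m]
    print(n,m.sum(),np.percentile(q,[3,50,97],0).round(1) if m.any() else 0)
    cr=im[120:220,240:390] if n=="side" else im[110:210,150:300]
    out.append(cv2.resize(cr,(600,400),interpolation=2)[:,:,::-1])
cv2.imwrite("pics/s6.png",cv2.resize(np.hstack(out),(800,267)))
E
```

```text
side 105 [[ 38.  -17.   23.3]
 [ 59.1  -9.4  29.9]
 [ 90.3   8.7  53. ]]
top 0 0
```

View pics/s6.png

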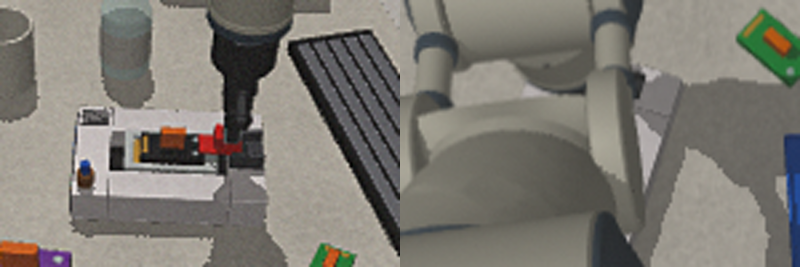

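The side view shows the lock sliding ahead of the fingers, with its plate front at about 38 mm. It has to reach 28.

```bash
Q='
from k import *
s=arm.read_state();p,R=cur(s); print((RM.inv().apply(p-M)*1000-[0,0,36]).round(1),RM.inv().apply(s["force"]).round(1))'
python3 -m creep '[[[0.3,0,0],[0,0,0],1],[[0.3,0,0],[0,0,0],1],[[0.2,0,0],[0,0,0],1],[[0,0,0],[0,0,0],1]]' >/dev/null; python3 -c "$Q"
for i in 1 2 3; do python3 -m creep '[[[0.15,0,0],[0,0,0],1],[[0,0,0],[0,0,0],1]]' >/dev/null; python3 -c "$Q"; done
```

```text
[69.1 -0.2 55.1] [-0.8 -0.1 -0.2]
[68.9 -0.2 55.3] [ 5.5 -0.7 -3.6]
[68.7 -0.1 55.5] [13.3 -1.6 -6.4]
[68.5 -0.1 55.7] [ 21.5  -1.8 -10.7]
```

The lock hit its end stop at TCP x ≈ 69 mm, as expected for fully closed. I'll back off, rise and check.

```bash
python3 -m creep '[[[-0.6,0,0],[0,0,0],1],[[-1.2,0,0],[0,0,0],1],[[0,0,-3],[0,0,0],1],[[0,0,-3.5],[0,0,0],1],[[0,0,-3.5],[0,0,0],1],[[3.5,0,-1],[0,0,0],1],[[4,0,0],[0,0,0],1],[[4,0,0],[0,0,0],1],[[0,0,0],[0,0,0],1],[[0,0,0],[0,0,0],1],[[0,0,0],[0,0,0],1]]'
python3 - <<'E'
from k import *
c=arm.calibration("wrist"); im,D=arm.get_image("wrist"); save("w7.png",im)
P=cloud("wrist",D,c); L=RM.inv().apply((P.reshape(-1,3)-M)).reshape(P.shape)*1000-[0,0,36]
hsv=cv2.cvtColor(im,cv2.COLOR_RGB2HSV);Hh,S,V=[hsv[...,i] for i in range(3)]
top=(abs(L[...,0])<38)&(L[...,0]<25)&(abs(L[...,1])<19)&(L[...,2]>14)&(L[...,2]<30)&(np.hypot(L[...,0],L[...,1])>22)
A=np.c_[L[top][:,:2],np.ones(top.sum())]; print("plane",np.linalg.lstsq(A,L[top][:,2],rcond=None)[0],top.sum())
red=((Hh<6)|(Hh>174))&(S>140)&(V>60)&(abs(L[...,1])<20)
for n,m in(("tab",red&(L[...,2]>45)),("plate",red&(L[...,2]<33)&(L[...,2]>24))):
    q=L[m]; print(n,m.sum(),np.percentile(q,[1,50,97],0).round(1) if m.any() else 0)
print(arm.read_state()["time_s"])
E
```

```text
time_s: 19.05
position: [0.544, 0.1884, 0.202]
ee_rot: [3.141, -0.004, 2.858]
force: [-0.1, 0.7, 0.3]
opening: -0.0001
grasp_force: 0.0
plane [1.69540955e-02 9.85492426e-04 2.18200496e+01] 1109
tab 0 0
plate 2 [[ 28.1 -14.   26.6]
 [ 28.2   0.   26.9]
 [ 28.3  13.4  27.1]]
19.1
```

View pics/w7.png

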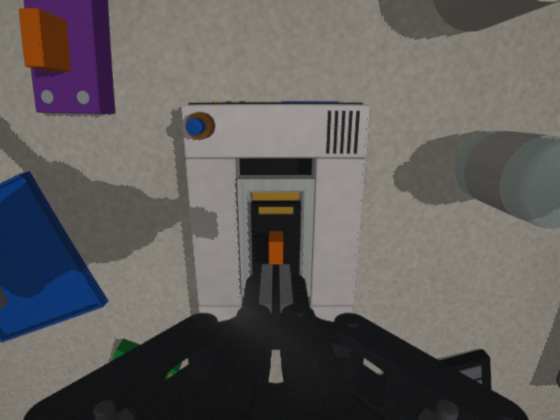

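The wrist view shows the cell flat (nose strip at (276,211), fin at (276,248)) with the fingers hiding most of the lock. The visible plate edge is at x = 28 mm, which means closed.

```bash
python3 -c "
from cell import arm
print(arm.hand_in())"
```

```text
the job is handed in; nothing more can be done
None
```

The cell is seated flat in the bay and the red lock is pushed to its end stop over it; I handed the job in at about 19 s with the arm clear, but hand-in returned no verdict.

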